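Bolt the hatch panel shut on the fabrication bench

ROBOT

A 6-joint arm with a two-finger parallel gripper is mounted at the origin on the work surface. World frame = base frame: x ahead of the robot, y to its left, z up, the work surface at z = 0. Lengths are in m, angles in degrees, forces in N, time in s.
With the tool pointing down it reaches from about 0.25 to 0.725 m from the base axis. Payload 9.7 kg.
Tool frame: the origin (TCP) lies at the very end of the fingers, on their centre line; the grasp point (between the pads) lies 19 mm behind it; z points along the fingers, y is the direction in which the jaws open and shut (so a half turn about z gives the same grasp; the last joint's range is limited). The gripper opens to 85 mm and grips with 20 to 120 N. Pads are 22 mm wide; open, the fingers measure 114 mm over their backs; the gripper's body (76 mm by 85 mm) begins 54 mm behind the grasp point. The pads swing forward as they close: fully open they stand 13 mm farther back than shut.
Start: joints at [63.541, 4.979, 10.078, 95.1, 0, 90], TCP at [0.245, 0.492, 0.231] pointing down, gripper open.
Joint ranges: [-179.16, 179.16], [-48.56, 103.87], [-65.8, 70.77], [-126.05, 130.52], [-82.76, 87.17], [-180, 180]. Speed limits (degrees/s): [127.2, 127.2, 147.25, 180, 180, 180].

INTERFACE

Orientations are given as [roll, pitch, yaw] about the fixed x, y, z axes, in that order (R = Rz(yaw) Ry(pitch) Rx(roll)).
In Python, from workcell import bot gives the robot as it stands.
- The arm moves only by the shell command python3 -m pendant 'ROWS' [FORCE]. ROWS is JSON, a list that holds one entry, the list of rows, each a list of 7 numbers: the shift along the tool's x, y, z in cm, then the turn, a rotation vector about the tool's x, y, z in rad, then the opening in per cent of the stroke, from 0 (shut) to 100 (fully open). In form: [[[dx, dy, dz, ax, ay, az, gripper], ...]]. A call has 1 to 5 rows; each row shifts and turns the pose as measured when the row begins, along the tool's axes as they then stand; what a row does not reach is not made up. A row lasts 1/12 s, in which the tool goes at most 41.7 mm and 7.16 degrees, less where a joint would pass 70% of its speed; a pose out of reach is approached as far as the arm can. A call with a gripper value outside its range is refused whole. The fingers move at their own pace and stop on an object; FORCE is the grip in N (left out, the last holds). Time passes only in rows, so rows that do not move let the fingers close. It gives the time, the measured TCP pose, the force and the opening at its end, in the units of the state.
- bot.get_obs(): the state, without advancing time (a new reading comes with each control period).
- bot.camera(name): name is "side" or "top"; returns the picture (400x640x3 uint8, red, green, blue); there is no depth.
- bot.get_calibration(name): a dict with "intrinsics" (3x3 intrinsics, pixels), "pose" (4x4, takes a point from camera to world coordinates). Camera axes: x right, y down, z forward; pixel columns grow to the right and rows downward; lengths in m; the calibration is good to about 2 mm. A picture is of the moment at which its call begins. get_calibration takes no time and is no camera call.
- bot.job_done(): hands the job in, once; it reports no verdict.
Trained networks look in the newest picture that a camera, given by its name, has taken for a name from the list of things; names that differ only in an ending like _2 or _b are one class to them, and where a whole thing is asked for, a point or a joint stands for the part that bears it (a point fixed in the world has none). Each returns a list of dicts, best first, with "confidence" (0 to 1); they miss things now and then, are a little off and sometimes report something else, mostly with a low value. They report only what shows in the picture. A call takes as long as a camera call.
- bot.masks_of(camera, thing): "pixels" (400x640 bool, what is visible of it) and "extent" ([left, top, right, bottom] in pixels, round what is visible of it).
- bot.mark_of(camera, thing): "uv" ([column, row] in pixels: a listed point, or the origin of a listed thing).
The state is a dict: "time": time; "q": joint angles; "qd": joint speeds; "joint_efforts": joint torques, N m; "ee_pos": TCP position; "tcp_rot": TCP orientation; "wrist_force": force on the tool from outside, world axes, zero at the start; "torque": the same for the moment, N m; "opening": finger opening in m.
Only numpy, scipy, OpenCV 4.12 (cv2) and the standard library are available. Lean on these libraries where they do the work, as an engineer would, in place of code of your own. Each camera call takes 0.05 s, during which the arm holds its last target. There are 200 camera calls.

TASK

The hatch panel lying on the steel bench has two identical slide bolts on its leaf, but only one of them has a keeper welded to the frame opposite its end. Slide that bolt fully home through its keeper, and leave the other bolt as it is.

Things in the scene. Friction and masses are not known exactly. Their poses are not given: they have to be found in the camera images.
- bolt (a joint): Travel (m) of the bolt that has the keeper: 0 drawn back, 0.070 fully home, its post against the front guide; starts at 0 to 0.020. A 14 mm steel rod in two square guides, it slides level along +y of keeper against about 3 N of friction, does not turn, stays where left. Its end is 26 mm short of the keeper's mouth at 0; at 0.070 it stands 20 mm out of the keeper's far side.
- bolt_handle (a point): Centre of the top of that bolt's handle, a plain round upright steel post 16 mm across that moves with the bolt. Its top is 82 mm above the bench; guide tops are at 42 mm, the mounting plate at 16 mm. Guides are 34 mm wide across the travel, with a 92 mm gap between them in which the post slides. z up, y along the travel to the keeper.
- keeper (a point): Centre of the keeper's near mouth, on the bolt's axis, 27 mm above the bench: a square steel arch 40 mm wide, 24 mm deep along the bolt, 26 mm high, on the panel's frame. y along the bolt's travel, away from the handle; z up. With the bolt home the post's centre is 62 mm before this point. The panel is 290 x 271 mm, 12 mm thick, fixed, at a yaw within 46 degrees.
- spare_handle (a point): Centre of the top of the other bolt's handle post, the same in shape and size, its bolt parallel to the first and 120 mm to one side or the other on the same leaf; nothing stands on the frame opposite its end. Not to be moved. z up, y along its travel.

How it is judged (in metres and radians):
At the end, for the whole second after the job is handed in: The bolt with the keeper is home within 12 mm of its 70 mm stop, its end through the keeper and at rest; the other bolt's handle is within 12 mm of where it started (value of joint bolt above 0.058 m and velocity of joint bolt below 0.01 m/s and distance of spare_handle from where it was at the start of the episode below 0.012 m); the robot touches nothing.
It fails at once if the other bolt is slid more than 12 mm (distance of spare_handle from where it was at the start of the episode above 0.012 m).
It also fails if it takes over 32 s, if anything falls off the work surface, if the arm or the gripper's body presses on something with over 40 N, if the wrist force passes 120 N, or if a joint passes its speed limit or range.

## Working session

There is one attempt and no reset: what is moved stays moved. The work goes in short steps, Python scripts to look and compute and a shell command to move; the robot and the scene stay as the last step left them, time stands still between calls to the robot, and variables do not carry over. Pictures are saved under pics/ and viewed, about 8 in all and at most 12, crops included, and the job is handed in when it is done.

```bash
mkdir -p pics; cat > h.py <<'E'
import numpy as np, cv2
from workcell import bot
def ray(cam,uv):
    c=bot.get_calibration(cam);K=np.array(c["intrinsics"]);T=np.array(c["pose"])
    d=T[:3,:3]@np.linalg.solve(K,[uv[0],uv[1],1.]);return T[:3,3],d
def at(cam,uv,z):
    o,d=ray(cam,uv);return o+d*(z-o[2])/d[2]
def proj(cam,p):
    c=bot.get_calibration(cam);K=np.array(c["intrinsics"]);T=np.array(c["pose"])
    q=K@(T[:3,:3].T@(np.array(p)-T[:3,3]));return q[:2]/q[2]
def tri(a,b):
    (o,d),(p,e)=a,b;d=d/np.linalg.norm(d);e=e/np.linalg.norm(e)
    s=np.linalg.lstsq(np.c_[d,-e],p-o,rcond=None)[0];A=o+s[0]*d;B=p+s[1]*e
    return (A+B)/2,np.linalg.norm(A-B)
def save(cam,name):
    im=bot.camera(cam);cv2.imwrite(f"pics/{name}.png",im[:,:,::-1]);return im
E
python3 - <<'E'
from h import *
s=bot.get_obs();print({k:np.round(v,3) for k,v in s.items()})
for c in("top","side"):
    save(c,c+"0")
    for n,z in(("bolt_handle",.082),("spare_handle",.082),("keeper",.027)):
        for m in bot.mark_of(c,n): print(c,n,round(m["confidence"],2),np.round(m["uv"],1),np.round(at(c,m["uv"],z),3))
E
```

```text
{'time': np.float64(0.0), 'q': array([6.3541e+01, 5.0110e+00, 1.0035e+01, 9.5099e+01, 2.0000e-03,
       9.0002e+01]), 'qd': array([-0.055, -0.013,  0.038, -0.045,  0.068,  0.028]), 'joint_efforts': array([ 0.0000e+00, -5.2039e+01,  4.6480e+01,  1.6000e-02,  0.0000e+00,
        0.0000e+00]), 'ee_pos': array([0.245, 0.492, 0.231]), 'tcp_rot': array([-1.79924e+02, -2.00000e-03,  1.53539e+02]), 'wrist_force': array([-0.028, -0.09 ,  0.817]), 'torque': array([-0.052, -0.004,  0.004]), 'opening': np.float64(0.085)}
top bolt_handle 0.79 [337.4 254.5] [0.503 0.033 0.082]
top spare_handle 0.83 [327.6 184.4] [0.625 0.051 0.082]
top keeper 0.88 [280.  270.5] [0.472 0.14  0.027]
side bolt_handle 0.6 [280.4 217. ] [0.507 0.037 0.082]
side spare_handle 0.86 [347.5 203.8] [0.62  0.047 0.082]
```

View pics/top0.png

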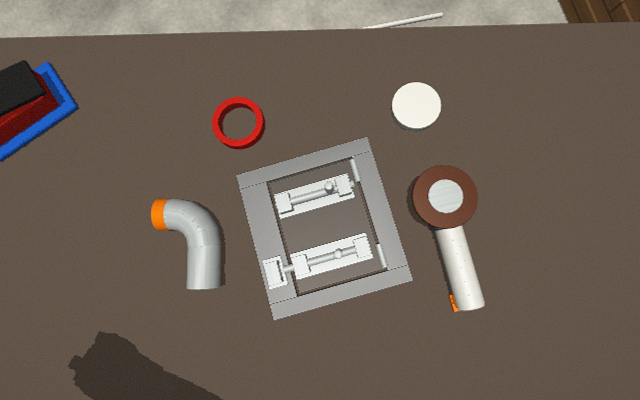

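View pics/side0.png

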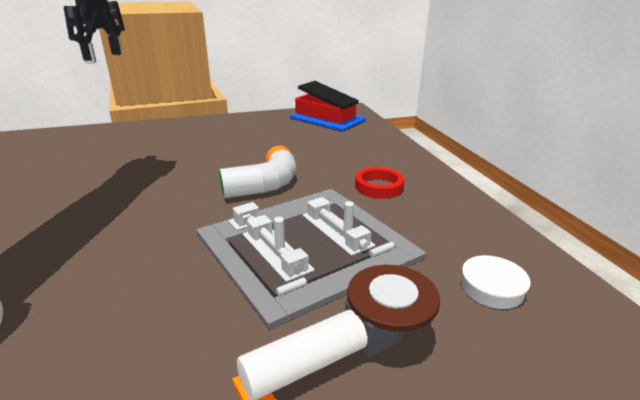

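The top view shows the keeper at about (275,272), opposite the bolt whose handle is at (337,254). The spare handle is at (328,185). The side view agrees. I'll push the post from behind with shut fingers. First I'll refine the axis angle and turn the tool.

```bash
python3 - <<'E'
from h import *
P=[at("top",u,.012)[:2] for u in((238,177),(368,138),(411,279),(274,319))]
for a,b in((1,0),(2,3)):
    d=P[a]*-1+P[b];print("edge",np.linalg.norm(d),np.degrees(np.arctan2(d[1],d[0])))
d=P[1]-P[2];print("cross",np.linalg.norm(d),np.degrees(np.arctan2(d[1],d[0]))+90)
for n,a,b in(("bolt",(337.4,254.5),(280.4,217)),("spare",(327.6,184.4),(347.5,203.8))):print(n,tri(ray("top",a),ray("side",b)))
E
python3 -m pendant '[[[0,0,0,0,0,0.118,0],[0,0,0,0,0,0.118,0],[0,0,0,0,0,0.118,0],[0,0,0,0,0,0.118,0],[0,0,0,0,0,0.118,0]]]' 40
```

```text
edge 0.2693521141004942 106.78778064168965
edge 0.26709613430813295 106.71290669094738
cross 0.28319758014862945 105.72435700466382
bolt (array([0.50473447, 0.03291091, 0.08491557]), np.float64(0.0029962829940877425))
spare (array([0.62389606, 0.05114909, 0.07978465]), np.float64(0.004081738135420945))
time: 0.82
ee_pos: [0.245, 0.4923, 0.2311]
tcp_rot: [-180.0, 0.0, 118.5]
wrist_force: [-0.2, 0.0, -0.3]
opening: 0.0252
```

```bash
python3 -m pendant '[[[0,0,0,0,0,0.105,0],[0,0,0,0,0,0.105,0],[-3.7,0.8,0,0,0,0,0],[-3.7,0.8,0,0,0,0,0],[-3.7,0.8,0,0,0,0,0]]]'
python3 -m pendant '[[[-3.7,0.8,0,0,0,0,0],[-3.7,0.8,0,0,0,0,0],[-3.7,0.8,0,0,0,0,0],[-3.7,0.8,0,0,0,0,0],[-3.7,0.8,0,0,0,0,0]]]'
python3 -m pendant '[[[-3.7,0.8,0,0,0,0,0],[-3.7,0.8,0,0,0,0,0],[-3.7,0.8,0,0,0,0,0],[-3.7,0.8,0,0,0,0,0],[0,0,0,0,0,0,0]]]'
```

```text
time: 1.23
ee_pos: [0.2964, 0.3937, 0.2288]
tcp_rot: [-179.9, 0.0, 105.7]
wrist_force: [0.6, -0.3, 0.1]
opening: -0.0002
time: 1.65
ee_pos: [0.3867, 0.2188, 0.2289]
tcp_rot: [-180.0, 0.0, 105.9]
wrist_force: [1.5, 0.9, 0.3]
opening: -0.0
time: 2.07
ee_pos: [0.4617, 0.0728, 0.2298]
tcp_rot: [179.8, 0.1, 105.6]
wrist_force: [0.9, 0.3, 0.4]
opening: -0.0004
```

```bash
python3 -m pendant '[[[-3.2,1.0,0,0,0,-0.012,0],[-3.2,1.0,0,0,0,0,0],[-3.0,1.0,0,0,0,0,0],[0,0,0,0,0,0,0],[0,0,0,0,0,0,0]]]'
python3 -m pendant '[[[0,0,3,0,0,0,0],[0,0,3,0,0,0,0],[0,0,3,0,0,0,0],[0,0,0,0,0,0,0],[0,0,0,0,0,0,0]]]'
```

```text
time: 2.48
ee_pos: [0.5189, -0.0153, 0.23]
tcp_rot: [179.8, 0.1, 106.1]
wrist_force: [-0.4, -0.1, -0.6]
opening: 0.0002
time: 2.9
ee_pos: [0.5186, -0.0125, 0.1391]
tcp_rot: [179.6, 0.1, 106.2]
wrist_force: [1.0, 0.2, 0.4]
opening: 0.0002
```

```bash
python3 - <<'E'
from h import *
s=bot.get_obs();p=s["ee_pos"];print(np.round(p,4),s["tcp_rot"])
t=np.array([np.cos(np.radians(106.4)),np.sin(np.radians(106.4)),0]);y=np.array([t[1],-t[0],0])
d=p-np.array([.504,.034,.082]);print("along",d@t,"side",d@y)
im=save("side","side1")
cv2.imwrite("pics/side1c.png",cv2.resize(im[100:300,160:440,::-1],None,fx=2.5,fy=2.5))
E
```

```text
[ 0.5186 -0.0125  0.1391] [1.79609792e+02 7.67546137e-02 1.06175399e+02]
along -0.04869712847077987 side 0.0009052268242151849
```

View pics/side1c.png

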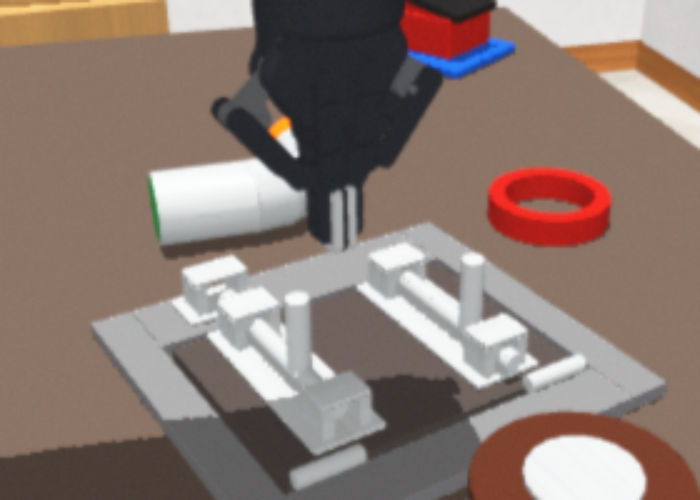

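The shut fingers are at about (340,245) in the crop, above the rear guide and behind the keeper bolt's post at (298,340). Clear to descend.

```bash
python3 -m pendant '[[[0,0,2.7,0,0,0,0],[0,0,2.7,0,0,0,0],[0,0,2.5,0,0,0,0],[0,0,0,0,0,0,0],[0,0,0,0,0,0,0]]]'
python3 -m pendant '[[[1,0,0,0,0,0,0],[1,0,0,0,0,0,0],[1,0,0,0,0,0,0],[0.6,0,0,0,0,0,0],[0.6,0,0,0,0,0,0]]]'
```

```text
time: 3.37
ee_pos: [0.5241, -0.0102, 0.0698]
tcp_rot: [178.8, 0.3, 106.3]
wrist_force: [0.6, -0.6, 0.5]
opening: 0.0
time: 3.78
ee_pos: [0.5153, 0.0333, 0.0784]
tcp_rot: [178.3, 0.6, 106.3]
wrist_force: [1.8, -3.1, -2.2]
opening: -0.0001
```

Height and lateral position drifted during those rows. I'll back off and correct before pushing on.

```bash
python3 -m pendant '[[[-1.5,0,0,0,0,0,0],[-1.0,-0.5,0,0.02,0,0,0],[0,-0.5,0,0,0,0,0],[0,0,0,0,0,0,0],[0,0,0,0,0,0,0]]]'
python3 - <<'E'
from h import *
s=bot.get_obs();p=s["ee_pos"];print(np.round(p,4),s["tcp_rot"],s["wrist_force"])
t=np.array([np.cos(np.radians(106.4)),np.sin(np.radians(106.4)),0]);y=np.array([t[1],-t[0],0])
d=p-np.array([.504,.034,.082]);print("along",d@t,"side",d@y)
im=save("side","side2")
cv2.imwrite("pics/side2c.png",cv2.resize(im[100:300,160:440,::-1],None,fx=2.5,fy=2.5))
E
```

```text
time: 4.2
ee_pos: [0.5116, 0.0094, 0.0805]
tcp_rot: [179.4, 0.5, 106.5]
wrist_force: [-0.2, -0.4, 0.3]
opening: -0.0
[0.5116 0.0094 0.0805] [179.42662588   0.47142601 106.45988962] [-0.16439268 -0.36399841  0.29626711]
along -0.025756306185912254 side 0.00031584122706996133
```

View pics/side2c.png

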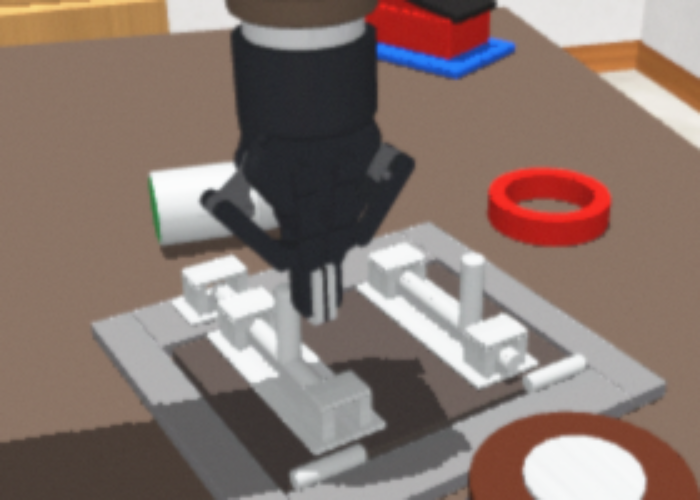

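The post has moved forward slightly, from (298,340) to (288,330), and the fingers are just behind it. They sit too high, so I'll lower them and push in small rows.

```bash
python3 -m pendant '[[[0,0,1.2,0,0,0,0],[0,0,1.2,0,0,0,0],[0,0,0,0,0,0,0],[0,0,0,0,0,0,0],[0,0,0,0,0,0,0]]]'
```

```text
time: 4.67
ee_pos: [0.5109, 0.01, 0.0525]
tcp_rot: [179.5, 0.4, 106.5]
wrist_force: [-0.6, 0.3, 0.2]
opening: -0.0001
```

```bash
python3 -m pendant '[[[0.8,0,0,0,0,0,0],[0.8,0,0,0,0,0,0],[0.8,0,0,0,0,0,0],[0,0,0,0,0,0,0]]]'
```

```text
time: 5.0
ee_pos: [0.5035, 0.0346, 0.0524]
tcp_rot: [179.5, 0.5, 106.4]
wrist_force: [0.0, -0.1, -0.4]
opening: -0.0001
```

```bash
python3 -m pendant '[[[0.8,0,0,0,0,0,0],[0.8,0,0,0,0,0,0],[0.6,0,0,0,0,0,0],[0,0,0,0,0,0,0]]]'; python3 -m pendant '[[[0.5,0,0,0,0,0,0],[0,0,0,0,0,0,0]]]'
```

```text
time: 5.33
ee_pos: [0.4968, 0.0575, 0.0526]
tcp_rot: [179.5, 0.6, 106.4]
wrist_force: [0.1, -1.4, -0.6]
opening: -0.0003
time: 5.5
ee_pos: [0.4953, 0.0626, 0.0526]
tcp_rot: [179.5, 0.7, 106.5]
wrist_force: [0.1, -2.5, -1.5]
opening: 0.0002
```

```bash
python3 -m pendant '[[[0.3,0,0,0,0,0,0],[0,0,0,0,0,0,0]]]'; python3 -m pendant '[[[0.3,0,0,0,0,0,0],[0,0,0,0,0,0,0]]]'
```

```text
time: 5.67
ee_pos: [0.4954, 0.0623, 0.0528]
tcp_rot: [179.5, 1.2, 106.3]
wrist_force: [0.1, 0.1, -0.6]
opening: 0.0001
time: 5.83
ee_pos: [0.4955, 0.0621, 0.053]
tcp_rot: [179.5, 1.6, 106.2]
wrist_force: [-0.5, 0.4, 0.2]
opening: 0.0001
```

```bash
python3 - <<'E'
from h import *
im=save("side","side3")
cv2.imwrite("pics/side3c.png",cv2.resize(im[100:300,160:440,::-1],None,fx=2.5,fy=2.5))
E
```

```text
(no output)
```

View pics/side3c.png

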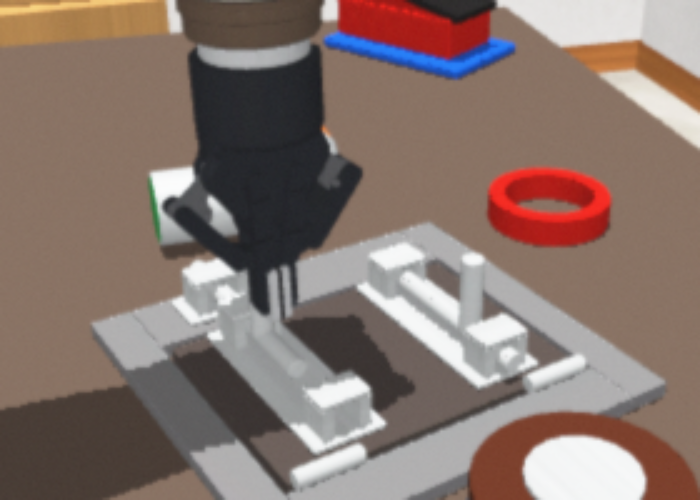

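The post at (262,315) is near the front guide, with the fingers behind it. The 3 mm rows produced no advance and no force, so I'll use a larger step.

```bash
python3 -m pendant '[[[0.8,0,0,0,-0.015,0,0],[0,0,0,0,0,0,0]]]'; python3 -m pendant '[[[0.8,0,0,0,0,0,0],[0,0,0,0,0,0,0]]]'
```

```text
time: 6.05
ee_pos: [0.4958, 0.0607, 0.054]
tcp_rot: [179.5, 3.7, 105.7]
wrist_force: [0.1, 1.5, -0.6]
opening: -0.0
time: 6.22
ee_pos: [0.496, 0.0605, 0.0547]
tcp_rot: [179.4, 4.8, 105.3]
wrist_force: [-0.2, 0.3, 0.4]
opening: 0.0001
```

```bash
python3 - <<'E'
from h import *
s=bot.get_obs();print({k:np.round(v,2) for k,v in s.items()})
E
```

```text
{'time': np.float64(6.22), 'q': array([  9.63,  -2.66, -17.35,  74.28,  -4.71,  84.26]), 'qd': array([-2.06, -0.09,  0.55, -0.01, -1.4 , -1.34]), 'joint_efforts': array([ -0.32, -44.02,  46.98,  -0.34,  -1.31,   0.25]), 'ee_pos': array([0.5 , 0.06, 0.05]), 'tcp_rot': array([179.45,   4.79, 105.3 ]), 'wrist_force': array([-0.24,  0.33,  0.44]), 'torque': array([0.08, 0.01, 0.  ]), 'opening': np.float64(0.0)}
```

The tip is blocked and the wrist leans forward, which fits the post being against its stop. The force relaxes during the rest rows because the target resets to the measured pose. I'll back off, lift and check.

```bash
python3 -m pendant '[[[-1.2,0,0,0,0,0,0],[-1.2,0,0,0,0,0,0],[0,0,-2,0,0,0,0],[0,0,-3,0,0,0,0],[0,0,-3,0,0,0,0]]]'; python3 -m pendant '[[[-2.5,0,-3,0,0,0,0],[-3.5,0,-2,0,0,0,0],[-3.5,0,-2,0,0,0,0],[-3.5,0,0,0,0,0,0],[0,0,0,0,0,0,0]]]'
python3 - <<'E'
from h import *
ims={c:save(c,c+"4") for c in("top","side")}
P={}
for n,z in(("bolt_handle",.082),("spare_handle",.082),("keeper",.027)):
    for c in ims:
        for m in bot.mark_of(c,n): print(c,n,round(m["confidence"],2),np.round(m["uv"],1),np.round(at(c,m["uv"],z),3))
a=cv2.resize(ims["side"][100:300,160:440],(420,300));b=cv2.resize(ims["top"][130:330,220:480],(390,300))
cv2.imwrite("pics/c4.png",np.hstack([a[:,:400],b])[:,:,::-1])
E
```

```text
time: 6.63
ee_pos: [0.4969, 0.0423, 0.1327]
tcp_rot: [-180.0, 4.4, 105.3]
wrist_force: [-0.3, 0.5, 0.7]
opening: 0.0
time: 7.05
ee_pos: [0.5326, -0.0794, 0.2237]
tcp_rot: [179.4, 4.3, 105.7]
wrist_force: [0.1, 0.8, -0.9]
opening: 0.0001
top bolt_handle 0.85 [306.9 262.6] [0.489 0.086 0.082]
side bolt_handle 0.65 [262.7 205.1] [0.488 0.082 0.082]
top spare_handle 0.56 [326.8 184. ] [0.626 0.052 0.082]
side spare_handle 0.91 [347.1 202. ] [0.622 0.053 0.082]
side keeper 0.56 [249.4 215.6] [0.473 0.148 0.027]
```

View pics/c4.png

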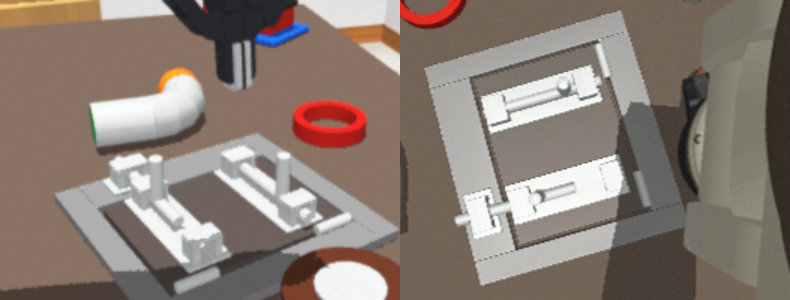

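The bolt end now sticks out beyond the keeper, at about (460,220) in the composite. Its post is against the front guide at (540,193), and the spare is unchanged. The arm is clear.

```bash
python3 -m pendant '[[[0,0,0,0,0,0,0],[0,0,0,0,0,0,0]]]'; python3 -c "
from workcell import bot
bot.job_done()"
```

```text
time: 7.62
ee_pos: [0.5305, -0.0729, 0.2216]
tcp_rot: [179.6, 4.2, 106.1]
wrist_force: [0.4, 0.9, -0.5]
opening: -0.0002
the job is handed in; nothing more can be done
```

The bolt with the keeper is slid home and the job was handed in at about 7.6 s of the 32 s allowed. I pushed its post from behind with the shut fingers until it stopped against the front guide, then backed off and lifted clear.

- **Bolt:** the last pictures show its end sticking out beyond the keeper. Its handle reads 57–62 mm before the keeper mouth, against 62 mm when home.
- **Spare bolt:** the top camera puts its handle within about 2 mm of the start. The side camera reads about 6 mm, inside the 12 mm limit and probably scatter in the marks.
- **Robot:** the gripper is at about 0.22 m height, touching nothing.

**What disagreed:**
- The first push drifted about 10 mm sideways and sat too high, so I backed off, corrected it and pushed again.
- The stop showed up as the fingers no longer advancing and the tool tilting about 4°, not as a rise in wrist force. I relied on the pictures to confirm the bolt was home.
- In the last pictures the keeper was found only in the side view, with low confidence and about 8 mm from its first position.

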